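# Click the recipe counter round to red and log it

### The arm

A 7-joint arm with a two-finger parallel gripper is mounted at the origin on the work surface. World frame = base frame: x ahead of the robot, y to its left, z up, the work surface at z = 0. Lengths are in m, angles in rad, forces in N, time in s.
With the tool pointing down it reaches from about 0.4 to 0.85 m from the base axis. Payload 4.5 kg.
Tool frame: the origin (TCP) lies midway between the tips of the shut fingers; the grasp point (between the pads) lies 19 mm behind it; z points along the fingers, y is the direction in which the jaws open and shut (so a half turn about z gives the same grasp; the last joint's range is limited). The gripper opens to 88 mm and grips with 3 to 60 N. Pads are 18 mm wide; open, the fingers measure 123 mm over their backs; the gripper's body (75 mm by 187 mm) begins 45 mm behind the grasp point.
Start: joints at [0.034, 0.689, -0.195, 1.565, 0.157, 0.902, -0.215], TCP at [0.625, 0, 0.239] pointing down, gripper open.
Joint ranges: [-3.01, 3.01], [-0.46, 2.08], [-1.47, 1.51], [0.13, 2.56], [-1, 4.14], [0.04, 2.09], [-2.66, 2.66]. Speed limits (rad/s): [2.57, 2.57, 3.14, 3.14, 3.14, 3.14, 3.14].

### API

Orientations are given as a unit quaternion [x, y, z, w].
In Python, from plant import get_state, snapshot, finish_job, regions_of gives the robot as it stands.
- The arm moves only by the tool send_rows, never from a script. Its argument "series" is a list of rows, each an object of numbers: "grip": the opening, from 0 (shut) to 1 (fully open); "dx", "dy", "dz": the shift along the tool's x, y, z in mm; "turn": the turn about the tool's z in rad. A call has 1 to 20 rows; each row shifts and turns the commanded pose from where the row before left it, along the tool's axes as they then stand; what a row does not reach is not made up. A row lasts 1/10 s, in which the tool goes at most 50 mm and 8.59 degrees, less where a joint would pass 70% of its speed; a pose out of reach is approached as far as the arm can. A call is refused whole if a number of a shift passes 50 or a number of a turn 0.15, either way. A call with a gripper value outside its range is refused whole. The fingers move at their own pace and stop on an object; "force" is the grip in N (left out, the last holds). Time passes only in rows, so rows that do not move let the fingers close. It gives the time, the measured TCP pose, the force and the opening at its end, in the units of the state.
- get_state(): the state, without advancing time (a new reading comes with each control period).
- snapshot(name): name is "scene" or "side" or "wrist"; returns a dict with "img" (384x512x3 uint8, red, green, blue), "depth" (384x512 float32, m along the optical axis (not along the pixel's ray), 0 where there is no reading), "fov_y" (degrees; the focal length in pixels is half the picture's height over the tangent of half this angle, whatever the lens; pixels are square), "cx", "cy" (the principal point, pixels), "R" (3x3) and "t" (3): a world point X has camera coordinates R X + t. Camera axes: x right, y down, z forward; pixel columns grow to the right and rows downward; lengths in m; the calibration is good to about 2 mm. A picture is of the moment at which its call begins.
- finish_job(): hands the job in, once; it reports no verdict.
Trained networks look in a picture, given as the dict that the camera call returned (one of the last four; its "shot" number tells which), for a name from the list of things; names that differ only in an ending like _2 or _b are one class to them, and where a whole thing is asked for, a point or a joint stands for the part that bears it (a point fixed in the world has none). Each returns a list of dicts, best first, with "score" (0 to 1); they miss things now and then, are a little off and sometimes report something else, mostly with a low value. They report only what shows in the picture. A call takes as long as a camera call. They do not tell look-alikes from the thing itself.
- regions_of(picture, target): "pixels" (384x512 bool, what is visible of it) and "extent" ([left, top, right, bottom] in pixels, round what is visible of it).
The state is a dict: "clock": time; "q": joint angles; "qd": joint speeds; "joint_torque": joint torques, N m; "tool_pos": TCP position; "eef_rot": TCP orientation; "contact_force": force on the tool from outside, world axes, zero at the start; "moment": the same for the moment, N m; "opening": opening from 0.0 (shut) to 1.0 (fully open).
Only numpy, scipy, OpenCV 4.12 (cv2) and the standard library are available. Lean on these libraries where they do the work, as an engineer would, in place of code of your own. Each camera call takes 0.05 s, during which the arm holds its last target.

### The job

On the oil-blending table, flick the blue recipe counter's thumbwheel with a fingertip, its top going from the front of the counter to the back (away from you), click by click until the red tooth stands on top between the white marks, and not a click past it. Then press the green button on the counter all the way down and let it come up, and leave the wheel on red. Only touch the counter: do not lift it, tip it or shove it along, and leave everything else standing where it is.

Things in the scene. Friction and masses are not known exactly. Their poses are not given: they have to be found in the camera images.
- counter: blue recipe counter, loose on the table, about 0.95 kg; slides if pushed sideways with more than about 5 N. Origin: on the table, straight below the wheel's centre. +x points from its front to its back, +y to its left, z up. Black rubber foot 8 mm thick, x -75 to 75, y -110 to 40 mm. The wheel stands upright in the x-z plane; to its right is a blue block 50 mm high (y -28 to -104 mm)
- wheel_top (a point): point of the counter (does not turn with the wheel) at the top of the wheel, 110 mm above the table, where the tip of the uppermost tooth stands. Axes as the counter's. At a click stop one tooth is upright here; its neighbours' tips lie 35 mm before and behind it, 15 mm lower
- left_mark (a point): top of the white mark (5 mm wide, at the counter's x = 0) on the left cheek, 85.5 mm above the table; another is on the right cheek. The two blue cheeks flank the wheel: each 14 mm thick, inner faces at y = +14 and -14 mm, x -60 to 60 mm, 82 mm high
- wheel_axis (a point): centre of the wheel, 60 mm above the table. A grey drum of 33 mm radius carries 8 flat teeth out to 50 mm radius, 5 mm thick, 22 mm wide along y, one each 45 degrees. A tooth's tip takes about 1.5 N to push; past half way (22.5 degrees) the wheel snaps on to the next stop by itself; let go before that it falls back
- thumbwheel (a joint): angle of the wheel about the counter's y axis (rad): 0 with the red tooth on top, growing as the wheel's top moves towards the counter's +x (back). Click stops at every multiple of pi/4; it starts two to five clicks below 0. Colours coming to the top in turn as it grows: black, white, blue, green, yellow, red (at 0), then purple, grey
- log_button (a joint): travel of the green round button (m): 0 up, 0.006 fully down; sprung, fully down takes 4 N, counts as pressed beyond 0.004, comes back up by itself
- log_button_top (a point): centre of the top face of the green button (30 mm across), 72 mm above the table and 72 mm to the right (-y) of the wheel's middle plane, pressed straight down
- bottle_tall: tall amber bottle, white cap, 42 mm across, 95 mm high; bystander. Origin: centre of its underside
- bottle_small: small amber bottle, black cap, 32 mm across, 68 mm high; bystander. Origin: centre of its underside
- bottle_green: green glass bottle, white cap, 36 mm across, 78 mm high; bystander. Origin: centre of its underside
- teacup: white cup, 76 mm across, 55 mm high, on the wooden tray; bystander. Origin: centre of its underside
- glass_jar: clear glass jar, 72 mm across, 90 mm high, on the wooden tray; bystander. Origin: centre of its underside
- marker_pen: blue marker pen lying flat, 14 mm thick, about 134 mm long; bystander. Origin: centre of its underside
There are look-alikes about, which are no part of the job. What is shaped like the counter but brown or pink is not meant.

How it is judged:
On the way, in this order (a step that is already met when the one before it is completed fails the run):
1. the wheel stands on red (value of joint thumbwheel between -0.2 and 0.2 rad), for 0.2 s.
2. the green button is pressed down with the wheel on red (all of step 1 and value of joint log_button above 0.004 m), for 0.05 s.
At the end, for the whole second after the job is handed in: the red tooth is on top (joint within 0.2 rad of 0), the button has come up (within 1.5 mm), the counter is at rest upright and within 40 mm of where it began, and every bystander within 25 mm of where it began (all of step 1 and value of joint log_button below 0.0015 m and linear speed of counter below 0.02 m/s and distance of counter from where it was at the start of the episode below 0.04 m and angle between counter's own z axis and vertical below 0.1 rad and distance of each of bottle_tall, bottle_small, bottle_green, teacup, glass_jar, marker_pen from where it was at the start of the episode below 0.025 m); the robot touches nothing.
It fails at once if the wheel was clicked past red (value of joint thumbwheel above 0.55 rad).
It fails at once if the button was pressed before the wheel stood on red (value of joint log_button above 0.004 m and not (value of joint thumbwheel between -0.2 and 0.2 rad)).
It fails at once if the counter was lifted, tipped or shoved along (more than 40 mm, or 0.1 rad) (not (distance of counter from where it was at the start of the episode below 0.04 m and angle between counter's own z axis and vertical below 0.1 rad) or height (world z) of counter above 0.012 m).
It fails at once if a bystander was moved more than 25 mm, lifted or knocked over (not (distance of bottle_tall from where it was at the start of the episode below 0.025 m) or not (distance of bottle_small from where it was at the start of the episode below 0.025 m) or not (distance of bottle_green from where it was at the start of the episode below 0.025 m) or not (distance of teacup from where it was at the start of the episode below 0.025 m) or not (distance of glass_jar from where it was at the start of the episode below 0.025 m) or not (distance of marker_pen from where it was at the start of the episode below 0.025 m) or angle between any of bottle_tall, bottle_small, bottle_green, teacup, glass_jar's own z axis and vertical above 0.5 rad).
It also fails if it takes over 64 s, if anything falls off the work surface, if the arm or the gripper's body presses on something with over 40 N, if the wrist force passes 120 N, or if a joint passes its speed limit or range.

## Working session

There is one attempt and no reset: what is moved stays moved. The work goes in short steps, Python scripts to look and compute and a tool call to move; the robot and the scene stay as the last step left them, time stands still between calls to the robot, and variables do not carry over. Pictures are saved under pics/ and viewed, and the job is handed in when it is done.

Besides the shell and the picture viewer there is one more tool, called in YAML: its name, and indented under it one key for each argument. send_rows: Moves the arm, as the interface text tells. Its arguments: {"type":"object","properties":{"series":{"type":"array","items":{"type":"object","properties":{"grip":{"type":"number"},"dx":{"type":"number"},"dy":{"type":"number"},"dz":{"type":"number"},"turn":{"type":"number"}}}},"force":{"type":"number"}},"required":["series"]}

```bash
mkdir -p pics; ls
cat > h.py <<'E'
import numpy as np, cv2
from plant import *
def f_of(p): return p["img"].shape[0]/2/np.tan(np.radians(p["fov_y"])/2)
def w(p,u,v,d=None):
    f=f_of(p); d=p["depth"][int(round(v)),int(round(u))] if d is None else d
    c=np.array([(u-p["cx"])/f*d,(v-p["cy"])/f*d,d]); return p["R"].T@(c-p["t"])
def proj(p,X):
    c=p["R"]@np.array(X)+p["t"]; f=f_of(p); return c[0]/c[2]*f+p["cx"],c[1]/c[2]*f+p["cy"]
def cloud(p):
    f=f_of(p);d=p["depth"];v,u=np.mgrid[:384,:512]
    c=np.stack([(u-p["cx"])/f*d,(v-p["cy"])/f*d,d],-1); return (c-p["t"])@p["R"]
def save(p,n,s=1.5): cv2.imwrite("pics/"+n,cv2.resize(p["img"][:,:,::-1],None,fx=s,fy=s))
E
python3 - <<'E'
from h import *
for n in("scene","side","wrist"):
    p=snapshot(n); save(p,n+"0.png"); print(n,p["fov_y"],p["cx"],p["cy"])
    for t in("counter","log_button","thumbwheel"):
        for r in regions_of(p,t)[:3]:
            m=r["pixels"]; print(t,r["score"],r["extent"],np.median(cloud(p)[m&(p["depth"]>0)],0).round(3))
s=get_state();print(s["clock"],s["tool_pos"],s["eef_rot"],s["contact_force"])
E
```

```text
pics
scene 45.48582715121642 253.51048768378902 181.6071723591729
counter 0.95 [218.7, 176.7, 261.4, 222.3] [0.587 0.083 0.051]
counter 0.94 [349.2, 231.3, 395.0, 271.3] [0.636 0.59  0.051]
counter 0.74 [147.6, 167.5, 194.6, 217.5] [ 0.631 -0.18   0.051]
thumbwheel 0.73 [168.0, 169.0, 183.8, 196.2] [ 0.599 -0.161  0.088]
thumbwheel 0.67 [243.7, 180.0, 252.4, 208.8] [0.57  0.111 0.086]
thumbwheel 0.5 [382.6, 233.7, 391.7, 260.8] [0.613 0.625 0.086]
side 55.05085886246986 258.4126984050368 187.85895498617174
counter 0.95 [246.4, 187.6, 304.6, 238.6] [0.527 0.059 0.048]
counter 0.94 [154.2, 140.4, 208.4, 177.7] [0.588 0.578 0.048]
counter 0.72 [259.4, 182.1, 272.2, 215.7] [0.537 0.102 0.083]
thumbwheel 0.93 [281.7, 236.3, 311.0, 260.1] [ 0.389 -0.114  0.088]
thumbwheel 0.74 [261.1, 182.0, 273.2, 214.7] [0.538 0.101 0.086]
thumbwheel 0.63 [347.6, 210.6, 367.2, 247.0] [ 0.576 -0.183  0.085]
wrist 63.42702813844817 258.91756926713043 191.45541580827415
counter 0.69 [1.0, 188.7, 117.9, 279.4] [ 0.408 -0.059  0.039]
counter 0.6 [108.9, 9.9, 282.8, 177.7] [0.57  0.081 0.061]
counter 0.6 [176.9, 228.3, 322.6, 355.3] [ 0.611 -0.168  0.051]
log_button 0.93 [263.9, 332.7, 289.1, 350.3] [ 0.643 -0.209  0.071]
log_button 0.82 [191.1, 122.6, 221.2, 149.7] [0.573 0.039 0.072]
thumbwheel 0.68 [198.5, 275.5, 253.2, 355.7] [ 0.581 -0.171  0.092]
thumbwheel 0.65 [43.4, 222.9, 53.8, 244.9] [ 0.387 -0.07   0.063]
thumbwheel 0.62 [134.2, 33.7, 234.1, 91.3] [0.557 0.107 0.09 ]
0.6 [6.25006544e-01 2.18197324e-05 2.38739907e-01] [7.07101881e-01 7.07111681e-01 1.94486999e-05 1.81240624e-05] [ 0.2112133  -0.37801411 -0.34860191]
```

View pics/scene0.png

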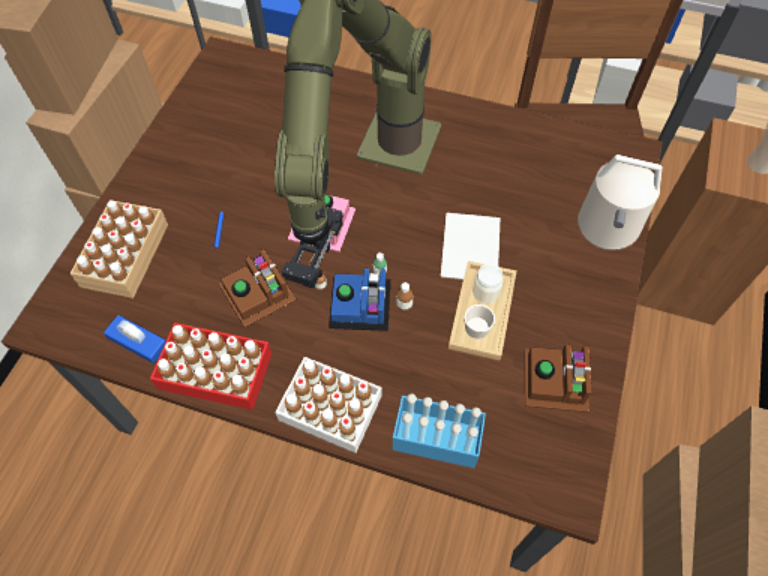

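View pics/side0.png

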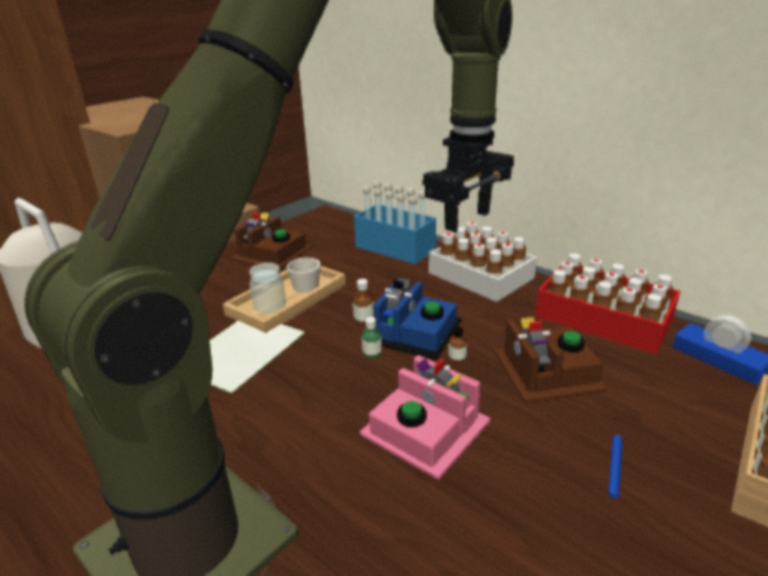

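View pics/wrist0.png

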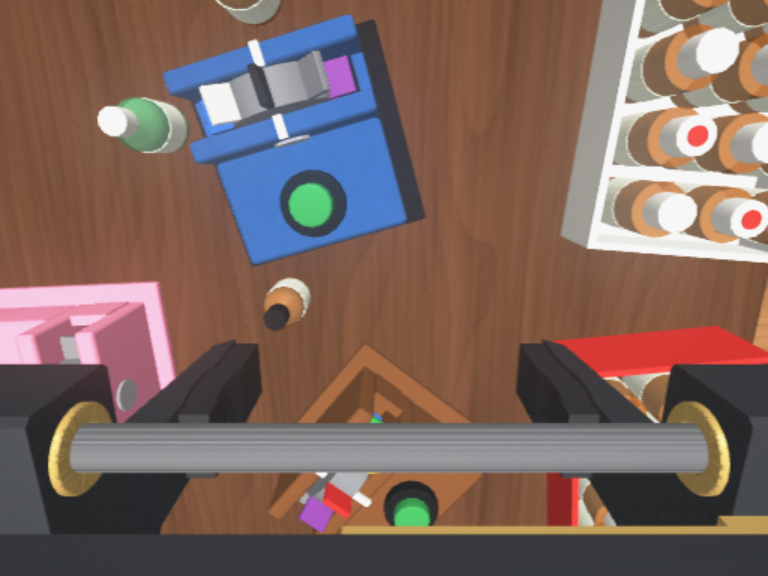

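The wrist picture shows the blue counter at around (290,140). Black is on top between the white marks at (255,52) and (280,128). White is in front (left, towards the robot) and grey and purple are behind, so it needs 5 clicks. Next I'll measure the pose.

Run:
```python
from h import *
p=snapshot("wrist"); C=cloud(p); im=p["img"].astype(int)
roi=np.zeros((384,512),bool); roi[5:185,100:290]=1
blue=(im[...,2]>im[...,0]+50)&(im[...,2]>im[...,1]+20)&roi
wht=(im.min(-1)>170)&roi
for nm,m in(("cheek",(blue|wht)&(C[...,2]>.077)&(C[...,2]<.0885)),("block",blue&(C[...,2]>.045)&(C[...,2]<.056)),
  ("btn",(im[...,1]>im[...,0]+60)&(im[...,1]>im[...,2]+40)&roi&(C[...,2]>.066)&(C[...,2]<.08)),("ring",(im.max(-1)<60)&roi&(C[...,2]>.052)&(C[...,2]<.078))):
    P=C[m]; print(nm,len(P),np.median(P,0).round(4),P.min(0).round(3),P.max(0).round(3))
    r=cv2.minAreaRect((P[:,:2]*1000).astype(np.float32)); print(r)
# wheel plane points above z .095
m=roi&(C[...,2]>.092)&(C[...,2]<.115);P=C[m];print(len(P),np.median(P,0),P.max(0))
m=wht&(C[...,2]>.083)&(C[...,2]<.09)
n,l=cv2.connectedComponents(m.astype(np.uint8))
for i in range(1,n):
  if (l==i).sum()>8: print("mark",(l==i).sum(),C[l==i].mean(0).round(4))
```

```text
cheek 4297 [0.5535 0.1077 0.0818] [0.49  0.066 0.077] [0.617 0.149 0.088]
((552.9773559570312, 107.10630798339844), (119.08135223388672, 56.00638198852539), 15.596457481384277)
block 6462 [0.5747 0.0501 0.0499] [ 0.498 -0.007  0.045] [0.637 0.106 0.056]
((565.3284301757812, 64.03751373291016), (118.72747039794922, 117.76997375488281), 15.547359466552734)
btn 660 [0.5727 0.0386 0.0718] [0.558 0.023 0.066] [0.586 0.052 0.074]
((572.591064453125, 37.84051513671875), (28.221174240112305, 28.303041458129883), 28.15265464782715)
  return _methods._mean(a, axis=axis, dtype=dtype,
  ret = um.true_divide(
Traceback (most recent call last):
ValueError: zero-size array to reduction operation minimum which has no identity
```

The cheek fit puts the counter at (0.553, 0.107) with yaw 15.55°, and the measured button position agrees to under 1 mm. I'll turn so tool x lies along counter +x, shut the gripper, and go above the gap in front of the top tooth.

send_rows:
  series:
    - {"grip": 0, "turn": 0.13}
    - {"grip": 0, "turn": 0.13}
    - {"grip": 0, "turn": 0.13}
    - {"grip": 0, "turn": 0.13}
    - {"grip": 0, "turn": 0.13}
    - {"grip": 0, "turn": 0.13}
    - {"grip": 0, "turn": 0.13}
    - {"grip": 0, "turn": 0.13}
    - {"grip": 0, "turn": 0.13}
    - {"grip": 0, "turn": 0.13}
    - {"grip": 0, "dx": -14, "dy": -30}
    - {"grip": 0, "dx": -14, "dy": -31}
    - {"grip": 0, "dx": -15, "dy": -31}
    - {"grip": 0, "dx": -15, "dy": -30}
    - {"grip": 0, "dz": 30}
    - {"grip": 0, "dz": 30}
    - {"grip": 0, "dz": 30}
    - {"grip": 0}
    - {"grip": 0}
  force: 30

```text
schema error: expected keys grip, dx, dy, dz, turn
```

```bash
cat >> h.py <<'E'
YAW=np.radians(15.55); O=np.array([.553,.107])
ex=np.array([np.cos(YAW),np.sin(YAW)]); ey=np.array([-ex[1],ex[0]])
def st():
    s=get_state(); d=s["tool_pos"][:2]-O; F=s["contact_force"]
    from scipy.spatial.transform import Rotation as R
    X=R.from_quat(s["eef_rot"]).as_matrix()
    print("t",round(s["clock"],2),"counter xy mm",(1000*d@ex).round(1),(1000*d@ey).round(1),"z",(1000*s["tool_pos"][2]).round(1),"F",(F[:2]@ex).round(2),(F[:2]@ey).round(2),F[2].round(2),"yawx",np.degrees(np.arctan2(X[1,0],X[0,0])).round(2),"op",s["opening"])
E
python3 - <<'E'
from h import *
st()
for n in("wrist","scene"):
    p=snapshot(n)
    if n=="scene":
        p["img"]; cv2.imwrite("pics/scene1.png",cv2.resize(p["img"][150:260,180:320,::-1],None,fx=5,fy=5))
    else: save(p,"wrist1.png")
p=snapshot("side"); cv2.imwrite("pics/side1.png",cv2.resize(p["img"][150:260,210:350,::-1],None,fx=5,fy=5))
E
```

```text
t 0.65 counter xy mm 40.7 -122.4 z 238.8 F -0.38 0.94 -0.49 yawx 90.0 op 1.002753940720358
```

View pics/wrist1.png

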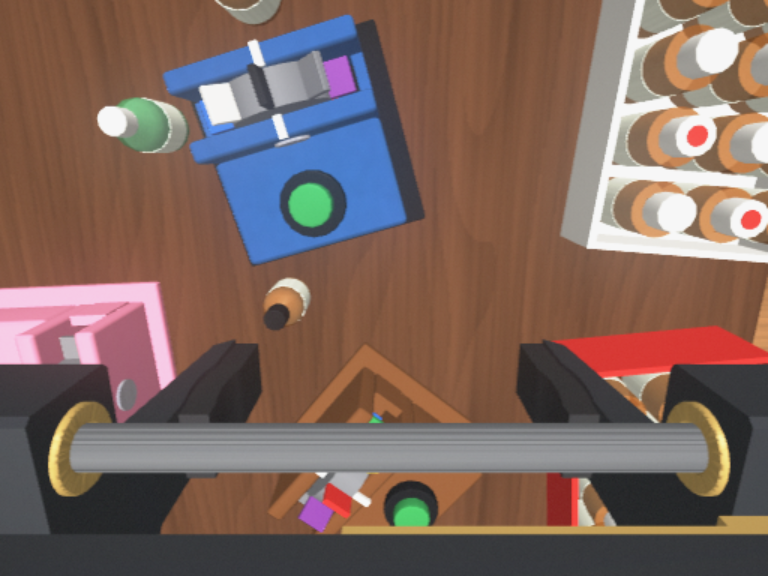

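View pics/side1.png

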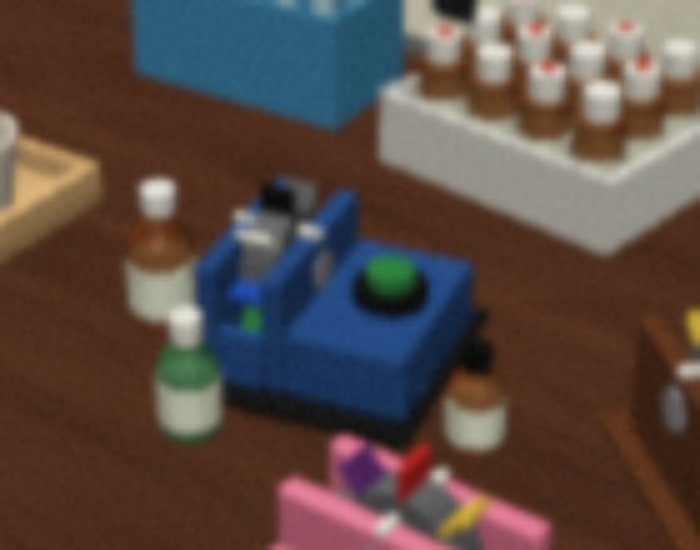

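View pics/scene1.png

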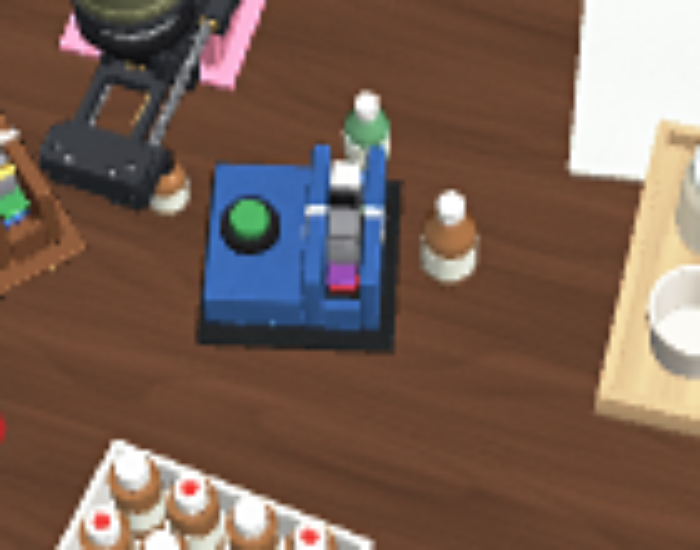

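Rows need all five keys, so nothing moved. The pictures confirm black on top, with white, blue and green following down the front. Resending.

send_rows:
  series:
    - {"grip": 0, "dx": 0, "dy": 0, "dz": 0, "turn": 0.13}
    - {"grip": 0, "dx": 0, "dy": 0, "dz": 0, "turn": 0.13}
    - {"grip": 0, "dx": 0, "dy": 0, "dz": 0, "turn": 0.13}
    - {"grip": 0, "dx": 0, "dy": 0, "dz": 0, "turn": 0.13}
    - {"grip": 0, "dx": 0, "dy": 0, "dz": 0, "turn": 0.13}
    - {"grip": 0, "dx": 0, "dy": 0, "dz": 0, "turn": 0.13}
    - {"grip": 0, "dx": 0, "dy": 0, "dz": 0, "turn": 0.13}
    - {"grip": 0, "dx": 0, "dy": 0, "dz": 0, "turn": 0.13}
    - {"grip": 0, "dx": 0, "dy": 0, "dz": 0, "turn": 0.13}
    - {"grip": 0, "dx": 0, "dy": 0, "dz": 0, "turn": 0.13}
    - {"grip": 0, "dx": -14, "dy": -30, "dz": 0, "turn": 0}
    - {"grip": 0, "dx": -14, "dy": -31, "dz": 0, "turn": 0}
    - {"grip": 0, "dx": -15, "dy": -31, "dz": 0, "turn": 0}
    - {"grip": 0, "dx": -15, "dy": -30, "dz": 0, "turn": 0}
    - {"grip": 0, "dx": 0, "dy": 0, "dz": 30, "turn": 0}
    - {"grip": 0, "dx": 0, "dy": 0, "dz": 30, "turn": 0}
    - {"grip": 0, "dx": 0, "dy": 0, "dz": 30, "turn": 0}
    - {"grip": 0, "dx": 0, "dy": 0, "dz": 0, "turn": 0}
    - {"grip": 0, "dx": 0, "dy": 0, "dz": 0, "turn": 0}
  force: 30

```text
clock: 2.7
tool_pos: [0.5366, 0.102, 0.149]
eef_rot: [0.991, 0.135, -0.0, 0.0]
contact_force: [-0.0, -0.2, -0.1]
opening: 0.006
```

Run:
```python
from h import *
st()
p=snapshot("wrist"); save(p,"wrist2.png")
p=snapshot("side"); cv2.imwrite("pics/side2.png",cv2.resize(p["img"][130:260,200:350,::-1],None,fx=4,fy=4))
```

```text
t 2.7 counter xy mm -17.1 -0.4 z 149.0 F -0.05 -0.17 -0.13 yawx 15.51 op 0.005842159683865229
```

View pics/wrist2.png

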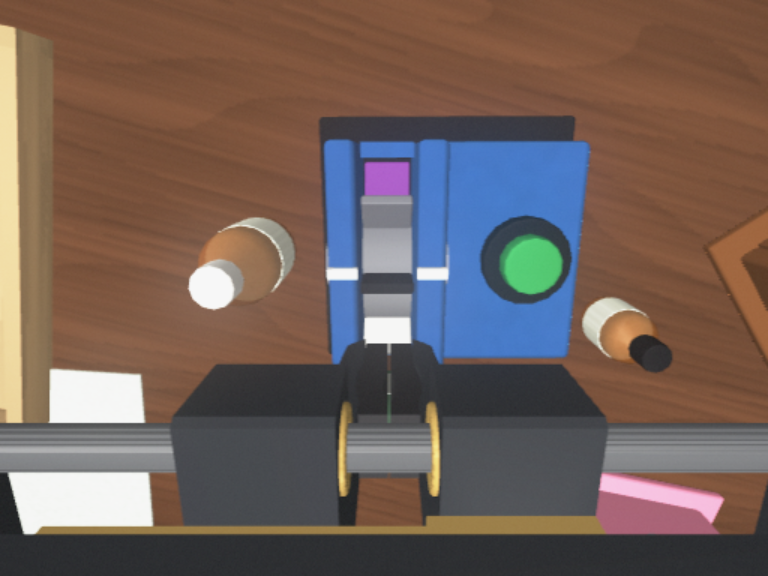

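View pics/side2.png

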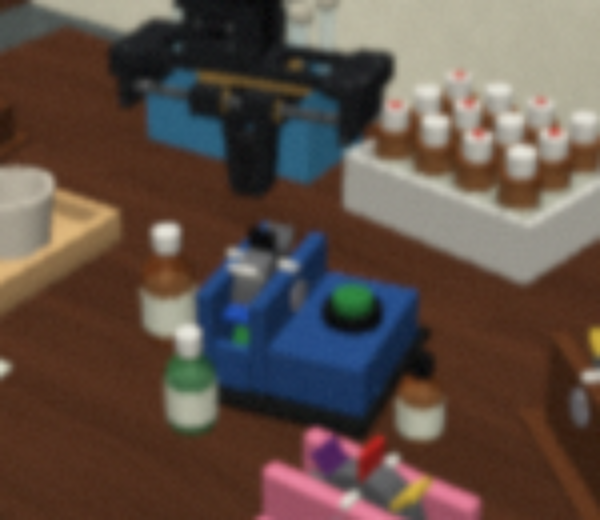

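The fingers are shut, aligned with the wheel plane, and above the gap between the black and white teeth. Now descend and make the first slow push.

send_rows:
  series:
    - {"grip": 0, "dx": 0, "dy": 0, "dz": 25, "turn": 0}
    - {"grip": 0, "dx": 0, "dy": 0, "dz": 25, "turn": 0}
    - {"grip": 0, "dx": 0, "dy": 0, "dz": 0, "turn": 0}

```text
clock: 3.1
tool_pos: [0.5357, 0.102, 0.0979]
eef_rot: [0.991, 0.135, -0.001, -0.0]
contact_force: [-1.7, -0.3, 0.7]
opening: 0.003
```

Run:
```python
from h import *
st()
p=snapshot("wrist"); save(p,"wrist3.png")
```

```text
t 3.1 counter xy mm -18.0 -0.2 z 97.9 F -1.76 0.18 0.74 yawx 15.52 op 0.002878517651285253
```

View pics/wrist3.png

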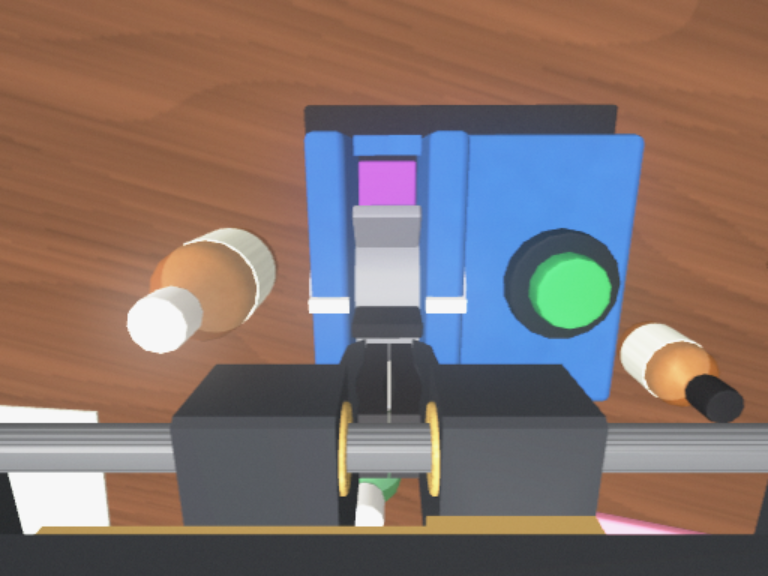

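Contact with the black tooth is already light (−1.8 N). I'll push forward in small steps and watch the force.

send_rows:
  series:
    - {"grip": 0, "dx": 4, "dy": 0, "dz": 0, "turn": 0}
    - {"grip": 0, "dx": 4, "dy": 0, "dz": 0, "turn": 0}
    - {"grip": 0, "dx": 0, "dy": 0, "dz": 0, "turn": 0}

```text
clock: 3.45
tool_pos: [0.5456, 0.1044, 0.0999]
eef_rot: [0.991, 0.135, 0.001, -0.0]
contact_force: [-0.7, 0.5, 0.9]
opening: 0.004
```

Run:
```python
from h import *
st()
p=snapshot("wrist"); save(p,"wrist4.png")
```

```text
t 3.45 counter xy mm -7.8 -0.5 z 99.9 F -0.53 0.67 0.89 yawx 15.52 op 0.0037203385676165147
```

View pics/wrist4.png

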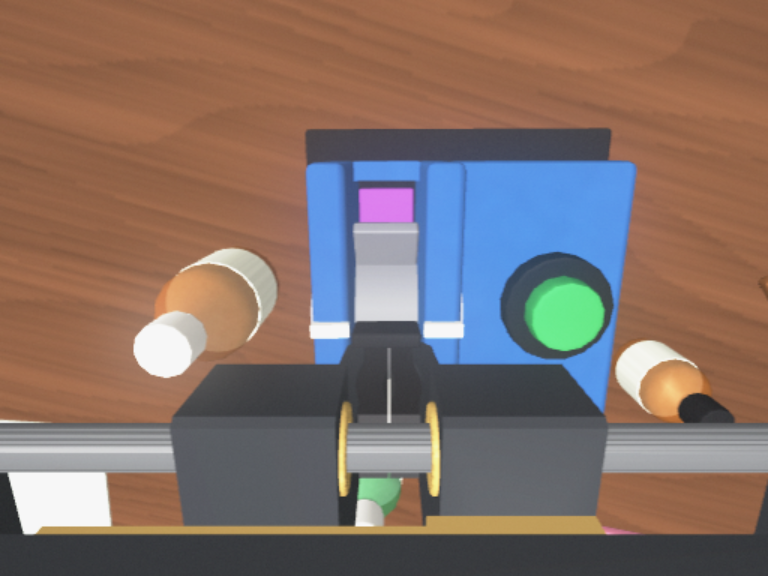

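The wheel is starting to move and the counter is still. Keep pushing.

send_rows:
  series:
    - {"grip": 0, "dx": 3, "dy": 0, "dz": 0, "turn": 0}
    - {"grip": 0, "dx": 3, "dy": 0, "dz": 0, "turn": 0}
    - {"grip": 0, "dx": 3, "dy": 0, "dz": 0, "turn": 0}
    - {"grip": 0, "dx": 0, "dy": 0, "dz": 0, "turn": 0}

```text
clock: 3.9
tool_pos: [0.5538, 0.107, 0.0988]
eef_rot: [0.991, 0.135, 0.001, -0.0]
contact_force: [0.1, -1.1, -0.1]
opening: 0.009
```

Run:
```python
from h import *
st()
p=snapshot("wrist"); save(p,"wrist5.png")
```

```text
t 3.9 counter xy mm 0.8 -0.2 z 98.8 F -0.21 -1.05 -0.08 yawx 15.53 op 0.008507857288961928
```

View pics/wrist5.png

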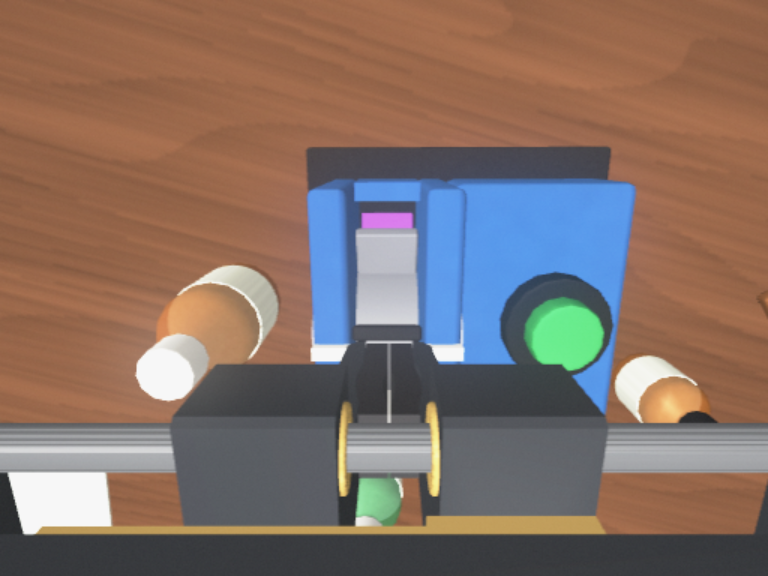

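send_rows:
  series:
    - {"grip": 0, "dx": 3, "dy": 0, "dz": 0, "turn": 0}
    - {"grip": 0, "dx": 3, "dy": 0, "dz": 0, "turn": 0}
    - {"grip": 0, "dx": 0, "dy": 0, "dz": 0, "turn": 0}

```text
clock: 4.25
tool_pos: [0.5596, 0.1085, 0.0988]
eef_rot: [0.991, 0.135, 0.001, -0.0]
contact_force: [0.9, 0.1, -0.5]
opening: 0.002
```

Run:
```python
from h import *
st()
p=snapshot("wrist"); save(p,"wrist6.png")
```

```text
t 4.25 counter xy mm 6.7 -0.3 z 98.8 F 0.88 -0.16 -0.49 yawx 15.52 op 0.0018491801789741464
```

View pics/wrist6.png

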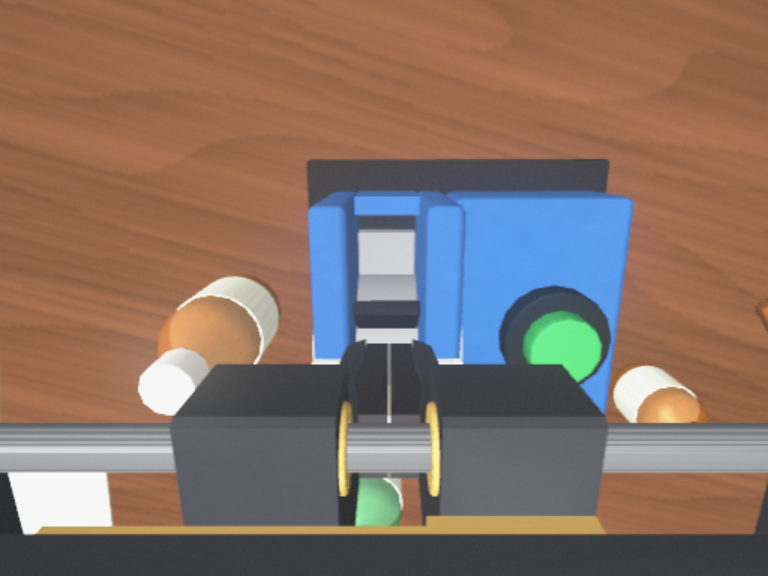

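Clicked: the black tooth jumped ahead of the finger, and the next tooth leans on it from behind. Lift, go back and check.

send_rows:
  series:
    - {"grip": 0, "dx": 0, "dy": 0, "dz": -15, "turn": 0}
    - {"grip": 0, "dx": 0, "dy": 0, "dz": -15, "turn": 0}
    - {"grip": 0, "dx": -13, "dy": 0, "dz": 0, "turn": 0}
    - {"grip": 0, "dx": -13, "dy": 0, "dz": 0, "turn": 0}
    - {"grip": 0, "dx": 0, "dy": 0, "dz": 0, "turn": 0}

```text
clock: 4.8
tool_pos: [0.5318, 0.1006, 0.1288]
eef_rot: [0.991, 0.135, -0.001, 0.0]
contact_force: [-0.1, -0.0, 0.4]
opening: 0.01
```

Run:
```python
from h import *
st()
p=snapshot("wrist"); save(p,"wrist7.png")
```

```text
t 4.8 counter xy mm -22.1 -0.4 z 128.8 F -0.12 -0.01 0.44 yawx 15.49 op 0.00966388921900832
```

View pics/wrist7.png

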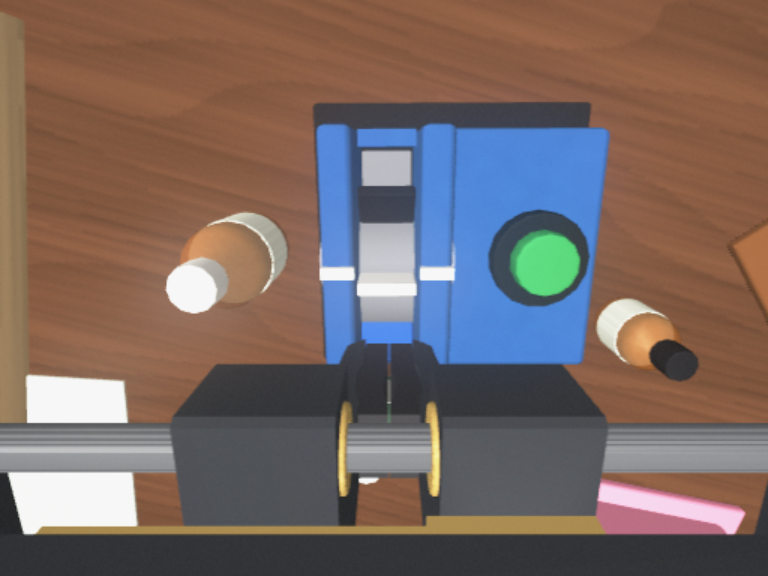

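White is on top, 4 clicks left. Do one full cycle.

send_rows:
  series:
    - {"grip": 0, "dx": 0, "dy": 0, "dz": 15, "turn": 0}
    - {"grip": 0, "dx": 0, "dy": 0, "dz": 15, "turn": 0}
    - {"grip": 0, "dx": 0, "dy": 0, "dz": 0, "turn": 0}
    - {"grip": 0, "dx": 5, "dy": 0, "dz": 0, "turn": 0}
    - {"grip": 0, "dx": 5, "dy": 0, "dz": 0, "turn": 0}
    - {"grip": 0, "dx": 4, "dy": 0, "dz": 0, "turn": 0}
    - {"grip": 0, "dx": 4, "dy": 0, "dz": 0, "turn": 0}
    - {"grip": 0, "dx": 4, "dy": 0, "dz": 0, "turn": 0}
    - {"grip": 0, "dx": 4, "dy": 0, "dz": 0, "turn": 0}
    - {"grip": 0, "dx": 0, "dy": 0, "dz": 0, "turn": 0}
    - {"grip": 0, "dx": 0, "dy": 0, "dz": -15, "turn": 0}
    - {"grip": 0, "dx": 0, "dy": 0, "dz": -15, "turn": 0}
    - {"grip": 0, "dx": -13, "dy": 0, "dz": 0, "turn": 0}
    - {"grip": 0, "dx": -13, "dy": 0, "dz": 0, "turn": 0}
    - {"grip": 0, "dx": 0, "dy": 0, "dz": 0, "turn": 0}

```text
clock: 6.35
tool_pos: [0.532, 0.1007, 0.1289]
eef_rot: [0.991, 0.135, -0.001, 0.0]
contact_force: [-0.3, -0.6, -0.1]
opening: 0.006
```

Run:
```python
from h import *
st()
p=snapshot("wrist"); save(p,"wrist8.png")
```

```text
t 6.35 counter xy mm -21.9 -0.4 z 128.9 F -0.45 -0.5 -0.14 yawx 15.49 op 0.0057686305013609366
```

View pics/wrist8.png

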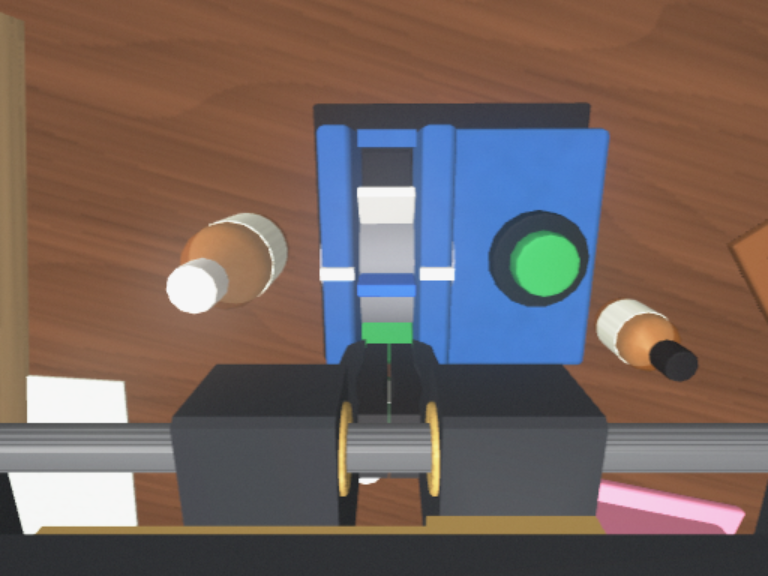

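Blue is on top and the counter hasn't moved. Same cycle again to reach green.

send_rows:
  series:
    - {"grip": 0, "dx": 0, "dy": 0, "dz": 15, "turn": 0}
    - {"grip": 0, "dx": 0, "dy": 0, "dz": 15, "turn": 0}
    - {"grip": 0, "dx": 0, "dy": 0, "dz": 0, "turn": 0}
    - {"grip": 0, "dx": 5, "dy": 0, "dz": 0, "turn": 0}
    - {"grip": 0, "dx": 5, "dy": 0, "dz": 0, "turn": 0}
    - {"grip": 0, "dx": 4, "dy": 0, "dz": 0, "turn": 0}
    - {"grip": 0, "dx": 4, "dy": 0, "dz": 0, "turn": 0}
    - {"grip": 0, "dx": 4, "dy": 0, "dz": 0, "turn": 0}
    - {"grip": 0, "dx": 4, "dy": 0, "dz": 0, "turn": 0}
    - {"grip": 0, "dx": 0, "dy": 0, "dz": 0, "turn": 0}
    - {"grip": 0, "dx": 0, "dy": 0, "dz": -15, "turn": 0}
    - {"grip": 0, "dx": 0, "dy": 0, "dz": -15, "turn": 0}
    - {"grip": 0, "dx": -13, "dy": 0, "dz": 0, "turn": 0}
    - {"grip": 0, "dx": -13, "dy": 0, "dz": 0, "turn": 0}
    - {"grip": 0, "dx": 0, "dy": 0, "dz": 0, "turn": 0}

```text
clock: 7.9
tool_pos: [0.5319, 0.1007, 0.1289]
eef_rot: [0.991, 0.135, -0.001, 0.0]
contact_force: [0.3, 0.1, -0.5]
opening: 0.006
```

Run:
```python
from h import *
st()
p=snapshot("wrist"); save(p,"wrist9.png")
```

```text
t 7.9 counter xy mm -22.0 -0.4 z 128.9 F 0.33 0.02 -0.51 yawx 15.49 op 0.006203873214471038
```

View pics/wrist9.png

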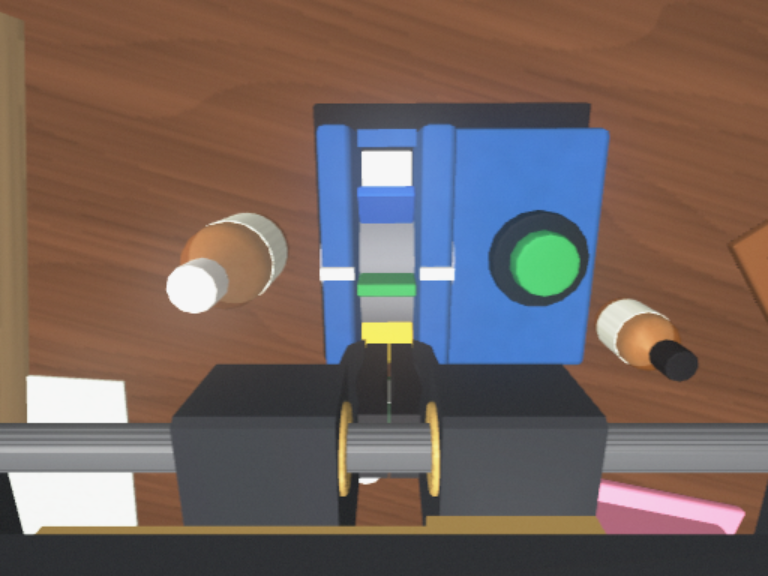

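Green is on top. Next, yellow.

send_rows:
  series:
    - {"grip": 0, "dx": 0, "dy": 0, "dz": 15, "turn": 0}
    - {"grip": 0, "dx": 0, "dy": 0, "dz": 15, "turn": 0}
    - {"grip": 0, "dx": 0, "dy": 0, "dz": 0, "turn": 0}
    - {"grip": 0, "dx": 5, "dy": 0, "dz": 0, "turn": 0}
    - {"grip": 0, "dx": 5, "dy": 0, "dz": 0, "turn": 0}
    - {"grip": 0, "dx": 4, "dy": 0, "dz": 0, "turn": 0}
    - {"grip": 0, "dx": 4, "dy": 0, "dz": 0, "turn": 0}
    - {"grip": 0, "dx": 4, "dy": 0, "dz": 0, "turn": 0}
    - {"grip": 0, "dx": 4, "dy": 0, "dz": 0, "turn": 0}
    - {"grip": 0, "dx": 0, "dy": 0, "dz": 0, "turn": 0}
    - {"grip": 0, "dx": 0, "dy": 0, "dz": -15, "turn": 0}
    - {"grip": 0, "dx": 0, "dy": 0, "dz": -15, "turn": 0}
    - {"grip": 0, "dx": -13, "dy": 0, "dz": 0, "turn": 0}
    - {"grip": 0, "dx": -13, "dy": 0, "dz": 0, "turn": 0}
    - {"grip": 0, "dx": 0, "dy": 0, "dz": 0, "turn": 0}

```text
clock: 9.45
tool_pos: [0.532, 0.1007, 0.1289]
eef_rot: [0.991, 0.135, -0.001, 0.0]
contact_force: [-0.1, 0.3, 0.0]
opening: 0.004
```

Run:
```python
from h import *
st()
p=snapshot("wrist"); save(p,"wrist10.png")
```

```text
t 9.45 counter xy mm -22.0 -0.4 z 128.9 F -0.01 0.31 0.01 yawx 15.49 op 0.003837198647521449
```

View pics/wrist10.png

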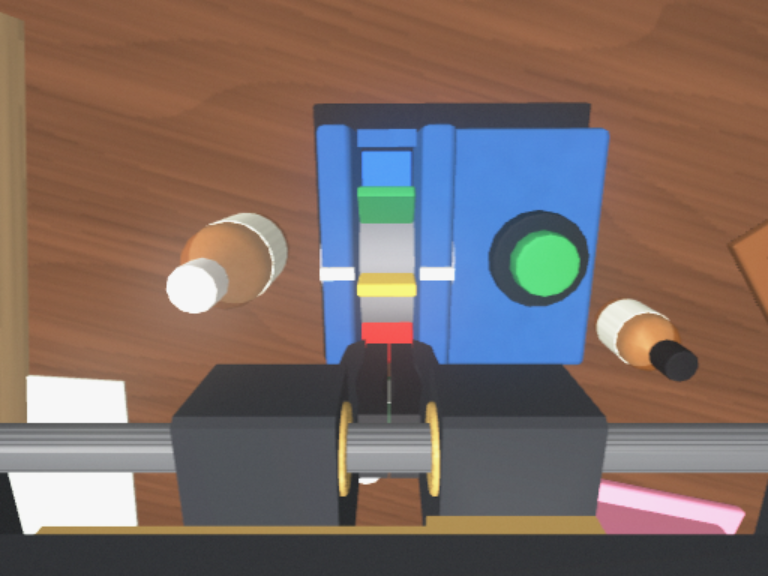

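Yellow is on top and red is next in front. One last click, same cycle.

send_rows:
  series:
    - {"grip": 0, "dx": 0, "dy": 0, "dz": 15, "turn": 0}
    - {"grip": 0, "dx": 0, "dy": 0, "dz": 15, "turn": 0}
    - {"grip": 0, "dx": 0, "dy": 0, "dz": 0, "turn": 0}
    - {"grip": 0, "dx": 5, "dy": 0, "dz": 0, "turn": 0}
    - {"grip": 0, "dx": 5, "dy": 0, "dz": 0, "turn": 0}
    - {"grip": 0, "dx": 4, "dy": 0, "dz": 0, "turn": 0}
    - {"grip": 0, "dx": 4, "dy": 0, "dz": 0, "turn": 0}
    - {"grip": 0, "dx": 4, "dy": 0, "dz": 0, "turn": 0}
    - {"grip": 0, "dx": 4, "dy": 0, "dz": 0, "turn": 0}
    - {"grip": 0, "dx": 0, "dy": 0, "dz": 0, "turn": 0}
    - {"grip": 0, "dx": 0, "dy": 0, "dz": -15, "turn": 0}
    - {"grip": 0, "dx": 0, "dy": 0, "dz": -15, "turn": 0}
    - {"grip": 0, "dx": -13, "dy": 0, "dz": 0, "turn": 0}
    - {"grip": 0, "dx": -13, "dy": 0, "dz": 0, "turn": 0}
    - {"grip": 0, "dx": 0, "dy": 0, "dz": 0, "turn": 0}

```text
clock: 11.0
tool_pos: [0.532, 0.1007, 0.1289]
eef_rot: [0.991, 0.135, -0.001, 0.0]
contact_force: [0.2, -0.0, 0.0]
opening: 0.005
```

Run:
```python
from h import *
st()
p=snapshot("wrist"); save(p,"wrist11.png")
C=cloud(p); im=p["img"].astype(int)
m=(im[...,1]>im[...,0]+60)&(im[...,1]>im[...,2]+40)&(C[...,2]>.066)&(C[...,2]<.08)
P=C[m]; r=cv2.minAreaRect((P[:,:2]*1000).astype(np.float32)); print(len(P),r,np.median(P,0))
c=np.array(r[0])/1000; d=c-get_state()["tool_pos"][:2]; print("to button dx,dy mm",1000*d@ex,-1000*d@ey)
k=(im.max(-1)<75); k[:, :320]=0;k[240:]=0; k[:130]=0; k[:,395:]=0; print("ring z",np.percentile(C[k][:,2],[5,50,95]))
```

```text
t 11.0 counter xy mm -22.0 -0.4 z 128.9 F 0.22 -0.07 0.0 yawx 15.49 op 0.004587996925256688
2437 ((580.972900390625, 77.86615753173828), (109.17337036132812, 28.519752502441406), 78.04701232910156) [0.58065108 0.04729223 0.07115581]
to button dx,dy mm 39.6595132348197 35.17533789218926
ring z [0.06061172 0.06188677 0.06293653]
```

View pics/wrist11.png

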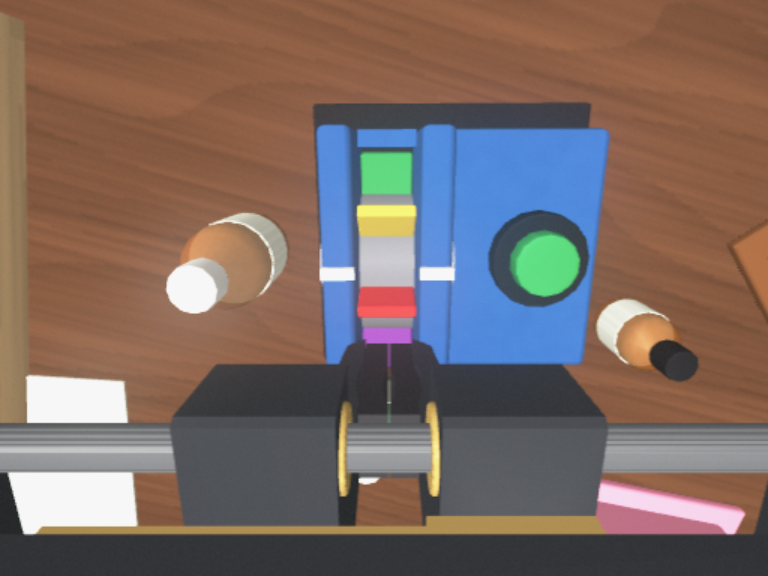

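Red is a bit short of the marks (row 302 against 285 for the earlier teeth). It may still be settling, so I'll wait and look again.

send_rows:
  series:
    - {"grip": 0, "dx": 0, "dy": 0, "dz": 0, "turn": 0}
    - {"grip": 0, "dx": 0, "dy": 0, "dz": 0, "turn": 0}
    - {"grip": 0, "dx": 0, "dy": 0, "dz": 0, "turn": 0}

```text
clock: 11.35
tool_pos: [0.5342, 0.1014, 0.1287]
eef_rot: [0.991, 0.135, 0.0, -0.0]
contact_force: [-0.0, 0.1, -0.7]
opening: 0.005
```

Run:
```python
from h import *
st()
p=snapshot("wrist"); save(p,"wrist12.png")
C=cloud(p);im=p["img"].astype(int)
m=(im[...,0]>150)&(im[...,1]<90)&(im[...,2]<90);m[:, :230]=0;m[:,290:]=0;m[:180]=0;m[225:]=0
P=C[m];q=P[:,:2]-O;print("red",len(P),np.c_[q@ex,q@ey,P[:,2]].mean(0),(q@ex).min(),(q@ex).max(),P[:,2].max())
m=(im[...,1]>im[...,0]+60)&(im[...,1]>im[...,2]+40)&(C[...,2]>.066)&(C[...,2]<.08);m[:,:320]=0
P=C[m]; r=cv2.minAreaRect((P[:,:2]*1000).astype(np.float32));c=np.array(r[0])/1000; d=c-get_state()["tool_pos"][:2]; print(len(P),r,"to button dx,dy mm",1000*d@ex,-1000*d@ey)
```

```text
t 11.35 counter xy mm -19.6 -0.3 z 128.7 F -0.01 0.06 -0.68 yawx 15.52 op 0.004786415871798154
red 434 [-0.00482023  0.00038994  0.10233952] -0.011076716380842852 0.049935852379883836 0.27460803306129133
1481 ((572.7044067382812, 38.604164123535156), (28.8863468170166, 28.846458435058594), 19.58331298828125) to button dx,dy mm 20.408898800904907 70.85446998101983
```

View pics/wrist12.png

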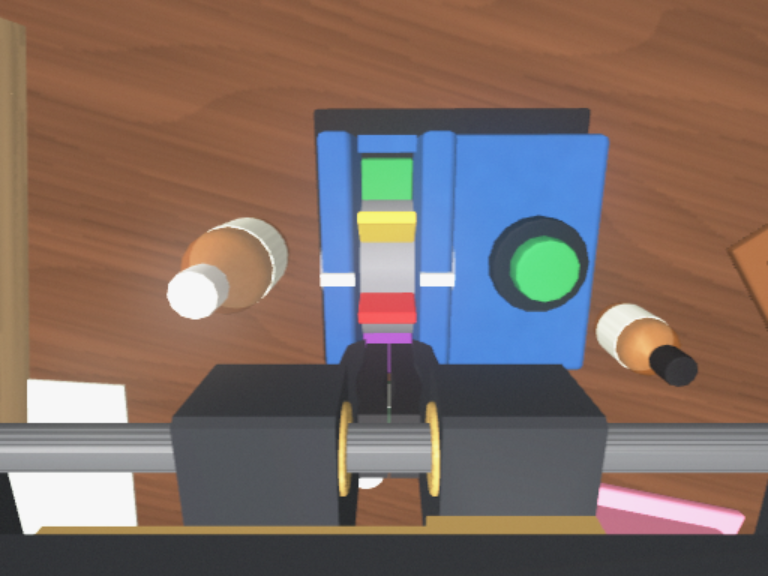

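```bash
cat >> h.py <<'E'
def pred(p,th,r=50,k=0,t=0):
    a=th+k*np.pi/4
    x=(r*np.sin(a)+t*np.cos(a))/1000; z=.06+(r*np.cos(a)-t*np.sin(a))/1000
    return proj(p,[*(O+x*ex),z])
E
python3 - <<'E'
from h import *
p=snapshot("wrist"); C=cloud(p); im=p["img"].astype(int)
st()
print("mark rows pred",proj(p,[*(O+.021*ey),.0855]))
col=im[:,258]; 
for v in range(100,228): 
    X=C[v,258]; q=X[:2]-O; print(v,col[v],(1000*q@ex).round(1),(1000*X[2]).round(1)) if v%2==0 else 0
for d in(0,-5,-10,-15,-20):
    th=np.radians(d); print(d,"red tip edges",[round(pred(p,th,t=t)[1],1) for t in(-2.5,2.5)],"yellow",[round(pred(p,th,k=1,t=t)[1],1) for t in(-2.5,2.5)])
E
```

```text
t 11.45 counter xy mm -19.9 -0.3 z 128.6 F -0.07 -0.22 0.27 yawx 15.52 op 0.005570525847747832
mark rows pred (np.float64(224.60773128052037), np.float64(186.22896436579742))
100 [ 88 143 221] 52.6 41.8
102 [70 76 78] 51.4 7.6
104 [71 84 81] 49.8 7.9
106 [ 94 213 123] 48.6 69.8
108 [101 221 130] 47.4 71.8
110 [100 219 129] 46.1 71.2
112 [101 219 129] 44.9 70.5
114 [101 219 129] 43.7 70.5
116 [101 219 128] 42.4 70.1
118 [104 220 129] 41.2 70.3
120 [102 219 128] 39.9 69.4
122 [105 220 131] 38.5 68.1
124 [105 220 131] 37.4 69.9
126 [107 221 132] 36.1 69.2
128 [107 220 132] 34.8 69.1
130 [107 220 132] 33.5 69.0
132 [110 219 132] 32.1 68.1
134 [151 151 153] 31.1 70.9
136 [158 158 160] 30.1 73.7
138 [163 163 165] 28.9 74.1
140 [192 182 144] 27.9 76.7
142 [247 246 122] 29.4 100.0
144 [247 246 123] 28.3 100.5
146 [247 247 126] 27.2 100.6
148 [243 230 106] 26.2 101.4
150 [229 207  98] 24.8 99.7
152 [229 206  98] 23.5 98.6
154 [228 205  99] 22.0 95.8
156 [229 207 101] 20.5 93.6
158 [227 203  98] 18.9 91.3
160 [226 203 104] 17.2 88.8
162 [194 194 196] 15.9 87.9
164 [198 198 200] 14.7 88.3
166 [
[... 680 characters left out ...]
8] -10.2 108.6
216 [159 157 161] -19.4 86.8
218 [151 147 153] -21.3 85.5
220 [144 140 146] -24.0 82.1
222 [192 105 216] -26.0 80.7
224 [191 103 215] -26.4 83.2
226 [193 104 216] -28.1 82.3
0 red tip edges [np.float64(201.8), np.float64(193.1)] yellow [np.float64(133.9), np.float64(127.0)]
-5 red tip edges [np.float64(209.0), np.float64(200.7)] yellow [np.float64(140.4), np.float64(133.0)]
-10 red tip edges [np.float64(215.7), np.float64(208.0)] yellow [np.float64(147.5), np.float64(139.4)]
-15 red tip edges [np.float64(221.9), np.float64(214.8)] yellow [np.float64(154.9), np.float64(146.4)]
-20 red tip edges [np.float64(227.5), np.float64(221.1)] yellow [np.float64(162.6), np.float64(153.8)]
```

Red stands about 10° (−0.17 rad) short of its stop and isn't moving, which is right at the limit. I'll nudge it gently to the marks, well below half a click: descend in front of it, then advance until the finger's leading face is near x = −3.

send_rows:
  series:
    - {"grip": 0, "dx": -4, "dy": 0, "dz": 0, "turn": 0}
    - {"grip": 0, "dx": 0, "dy": 0, "dz": 10, "turn": 0}
    - {"grip": 0, "dx": 0, "dy": 0, "dz": 10, "turn": 0}
    - {"grip": 0, "dx": 0, "dy": 0, "dz": 10, "turn": 0}
    - {"grip": 0, "dx": 0, "dy": 0, "dz": 0, "turn": 0}
    - {"grip": 0, "dx": 3, "dy": 0, "dz": 0, "turn": 0}
    - {"grip": 0, "dx": 3, "dy": 0, "dz": 0, "turn": 0}
    - {"grip": 0, "dx": 2, "dy": 0, "dz": 0, "turn": 0}
    - {"grip": 0, "dx": 2, "dy": 0, "dz": 0, "turn": 0}
    - {"grip": 0, "dx": 0, "dy": 0, "dz": 0, "turn": 0}
    - {"grip": 0, "dx": 0, "dy": 0, "dz": 0, "turn": 0}

```text
clock: 12.55
tool_pos: [0.5394, 0.1029, 0.0989]
eef_rot: [0.991, 0.135, 0.0, 0.0]
contact_force: [0.7, -0.3, -0.9]
opening: 0.006
```

```bash
cat >> h.py <<'E'
def wheel(p):
    im=p["img"].astype(int); s=""
    for v in range(100,235):
        r,g,b=im[v,258]; c="R" if r>150 and g<130 and b<130 else "Y" if r>200 and g>180 and b<150 else "G" if g>r+60 else "P" if b>g+60 and r>g+50 else "."
        s+=c
    print(s)
    for d in range(-20,25,5):
        th=np.radians(d); print(d,"red tip rows",[round(pred(p,th,t=t)[1]-100,1) for t in(-2.5,2.5)],"yellow",[round(pred(p,th,k=1,t=t)[1]-100,1) for t in(-2.5,2.5)])
E
python3 - <<'E'
from h import *
st()
p=snapshot("wrist"); save(p,"wrist13.png");wheel(p)
E
```

```text
t 12.55 counter xy mm -14.2 -0.3 z 98.9 F 0.58 -0.44 -0.88 yawx 15.52 op 0.00570210935668858
..............GGGGGGGGGGGGGGGGGGGGGGGGGGGGGG.YYYYYYYYYYYYYYYYYYYYYYYYYYY.......................................RRRRRRRRRRRRRRRRRRRRR...
-20 red tip rows [np.float64(161.1), np.float64(154.1)] yellow [np.float64(86.4), np.float64(75.8)]
-15 red tip rows [np.float64(155.0), np.float64(147.2)] yellow [np.float64(77.1), np.float64(66.8)]
-10 red tip rows [np.float64(148.2), np.float64(139.5)] yellow [np.float64(68.1), np.float64(58.3)]
-5 red tip rows [np.float64(140.7), np.float64(131.3)] yellow [np.float64(59.5), np.float64(50.4)]
0 red tip rows [np.float64(132.5), np.float64(122.5)] yellow [np.float64(51.5), np.float64(43.2)]
5 red tip rows [np.float64(123.8), np.float64(113.4)] yellow [np.float64(44.2), np.float64(36.7)]
10 red tip rows [np.float64(114.7), np.float64(104.0)] yellow [np.float64(37.6), np.float64(30.9)]
15 red tip rows [np.float64(105.3), np.float64(94.5)] yellow [np.float64(31.7), np.float64(26.0)]
20 red tip rows [np.float64(95.8), np.float64(85.0)] yellow [np.float64(26.7), np.float64(21.9)]
```

View pics/wrist13.png

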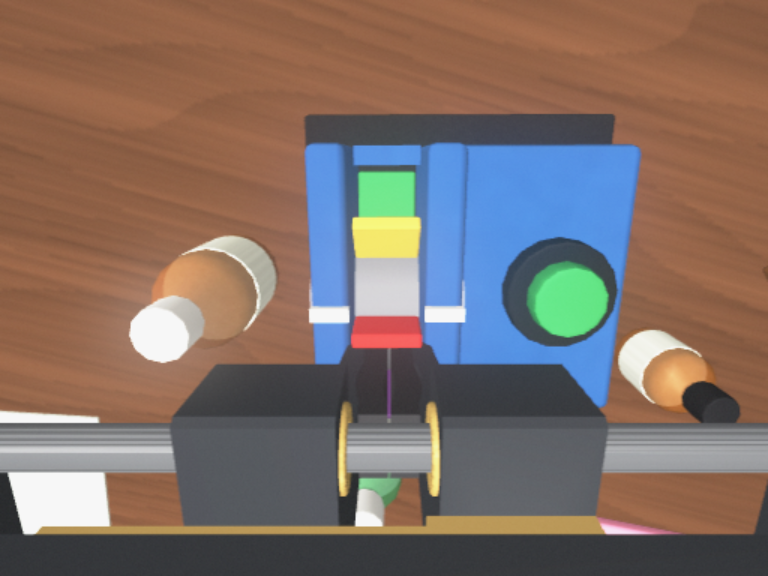

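The yellow tooth's edge now matches about −2°. Lift off straight up and check whether it stays.

send_rows:
  series:
    - {"grip": 0, "dx": -1, "dy": 0, "dz": 0, "turn": 0}
    - {"grip": 0, "dx": 0, "dy": 0, "dz": -10, "turn": 0}
    - {"grip": 0, "dx": 0, "dy": 0, "dz": -10, "turn": 0}
    - {"grip": 0, "dx": 0, "dy": 0, "dz": -10, "turn": 0}
    - {"grip": 0, "dx": -4, "dy": 0, "dz": 0, "turn": 0}
    - {"grip": 0, "dx": 0, "dy": 0, "dz": 0, "turn": 0}
    - {"grip": 0, "dx": 0, "dy": 0, "dz": 0, "turn": 0}

```text
clock: 13.3
tool_pos: [0.5342, 0.1015, 0.1286]
eef_rot: [0.991, 0.135, -0.0, -0.0]
contact_force: [-0.7, -0.3, 1.2]
opening: 0.004
```

Run:
```python
from h import *
st()
p=snapshot("wrist"); save(p,"wrist14.png");wheel(p)
```

```text
t 13.3 counter xy mm -19.6 -0.3 z 128.6 F -0.74 -0.11 1.15 yawx 15.52 op 0.003521054843444617
.....GGGGGGGGGGGGGGGGGGGGGGG.YYYYYYYYYYYYYYYYYYYYYYYY.................................RRRRRRRRRRRRRRRR.................PPPPPPPPPP......
-20 red tip rows [np.float64(127.8), np.float64(121.3)] yellow [np.float64(62.9), np.float64(54.1)]
-15 red tip rows [np.float64(122.2), np.float64(115.0)] yellow [np.float64(55.2), np.float64(46.7)]
-10 red tip rows [np.float64(116.0), np.float64(108.2)] yellow [np.float64(47.7), np.float64(39.7)]
-5 red tip rows [np.float64(109.2), np.float64(101.0)] yellow [np.float64(40.7), np.float64(33.2)]
0 red tip rows [np.float64(102.1), np.float64(93.4)] yellow [np.float64(34.1), np.float64(27.3)]
5 red tip rows [np.float64(94.5), np.float64(85.6)] yellow [np.float64(28.1), np.float64(22.0)]
10 red tip rows [np.float64(86.8), np.float64(77.6)] yellow [np.float64(22.7), np.float64(17.3)]
15 red tip rows [np.float64(78.8), np.float64(69.7)] yellow [np.float64(17.9), np.float64(13.3)]
20 red tip rows [np.float64(70.8), np.float64(61.8)] yellow [np.float64(13.9), np.float64(10.1)]
```

View pics/wrist14.png

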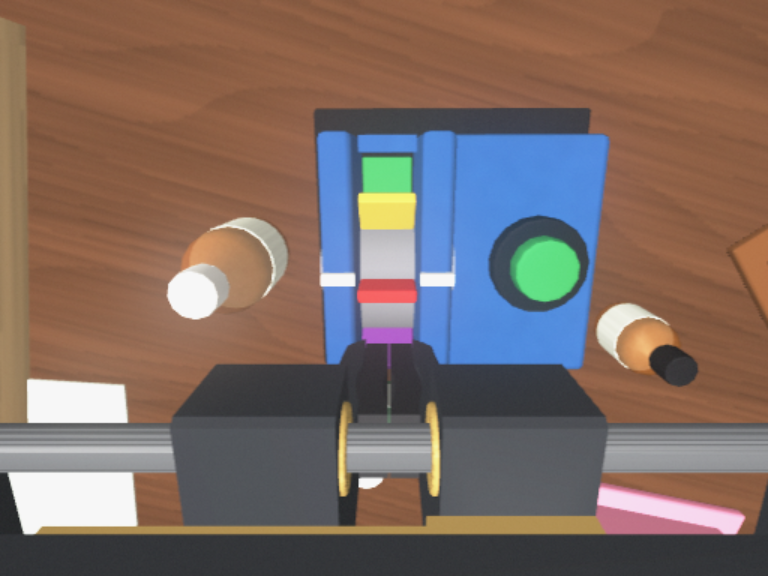

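Red now stands at 0° between the marks and stays there. Move over the button (dx +20, dy +71) and descend to just above it.

send_rows:
  series:
    - {"grip": 0, "dx": 5, "dy": 18, "dz": -10, "turn": 0}
    - {"grip": 0, "dx": 5, "dy": 18, "dz": 0, "turn": 0}
    - {"grip": 0, "dx": 5, "dy": 18, "dz": 0, "turn": 0}
    - {"grip": 0, "dx": 5, "dy": 17, "dz": 0, "turn": 0}
    - {"grip": 0, "dx": 0, "dy": 0, "dz": 0, "turn": 0}
    - {"grip": 0, "dx": 0, "dy": 0, "dz": 20, "turn": 0}
    - {"grip": 0, "dx": 0, "dy": 0, "dz": 20, "turn": 0}
    - {"grip": 0, "dx": 0, "dy": 0, "dz": 15, "turn": 0}
    - {"grip": 0, "dx": 0, "dy": 0, "dz": 5, "turn": 0}
    - {"grip": 0, "dx": 0, "dy": 0, "dz": 0, "turn": 0}
    - {"grip": 0, "dx": 0, "dy": 0, "dz": 0, "turn": 0}

```text
clock: 14.45
tool_pos: [0.5731, 0.0389, 0.0792]
eef_rot: [0.991, 0.135, 0.0, -0.0]
contact_force: [0.5, -0.0, 0.9]
opening: 0.002
```

Run:
```python
from h import *
st()
p=snapshot("wrist"); save(p,"wrist15.png")
```

```text
t 14.45 counter xy mm 1.1 -71.0 z 79.2 F 0.45 -0.17 0.85 yawx 15.54 op 0.0021456392645748125
```

View pics/wrist15.png

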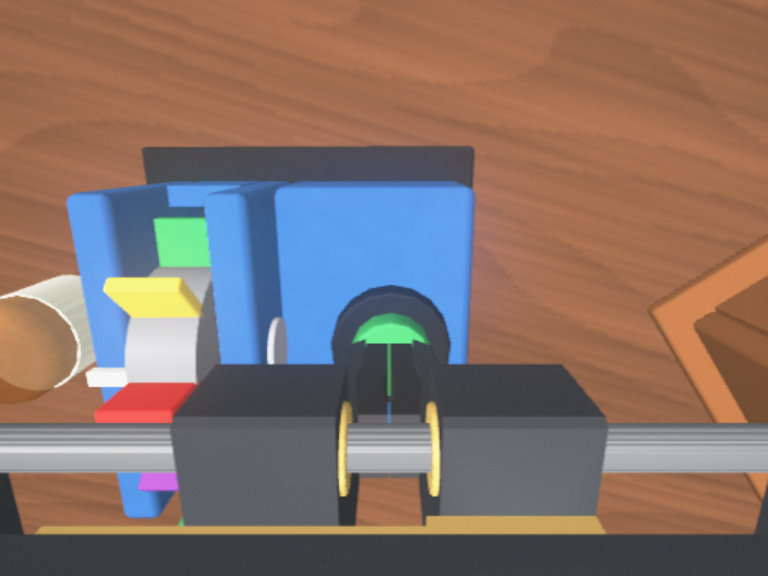

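Centred over the button, with red still on top. Press down in steps.

send_rows:
  series:
    - {"grip": 0, "dx": 0, "dy": 0, "dz": 5, "turn": 0}
    - {"grip": 0, "dx": 0, "dy": 0, "dz": 4, "turn": 0}
    - {"grip": 0, "dx": 0, "dy": 0, "dz": 3, "turn": 0}
    - {"grip": 0, "dx": 0, "dy": 0, "dz": 2, "turn": 0}
    - {"grip": 0, "dx": 0, "dy": 0, "dz": 0, "turn": 0}
    - {"grip": 0, "dx": 0, "dy": 0, "dz": 0, "turn": 0}
    - {"grip": 0, "dx": 0, "dy": 0, "dz": 0, "turn": 0}

```text
clock: 15.2
tool_pos: [0.5735, 0.0386, 0.0663]
eef_rot: [0.991, 0.135, 0.001, -0.0]
contact_force: [-2.2, 0.2, 14.1]
opening: 0.008
```

Run:
```python
from h import *
st()
p=snapshot("wrist"); save(p,"wrist16.png"); st()
```

```text
t 15.2 counter xy mm 1.4 -71.4 z 66.3 F -2.04 0.74 14.1 yawx 15.51 op 0.0076356620089274695
t 15.25 counter xy mm 1.4 -71.4 z 66.3 F -0.96 1.27 14.29 yawx 15.51 op 0.005760269325900082
```

View pics/wrist16.png

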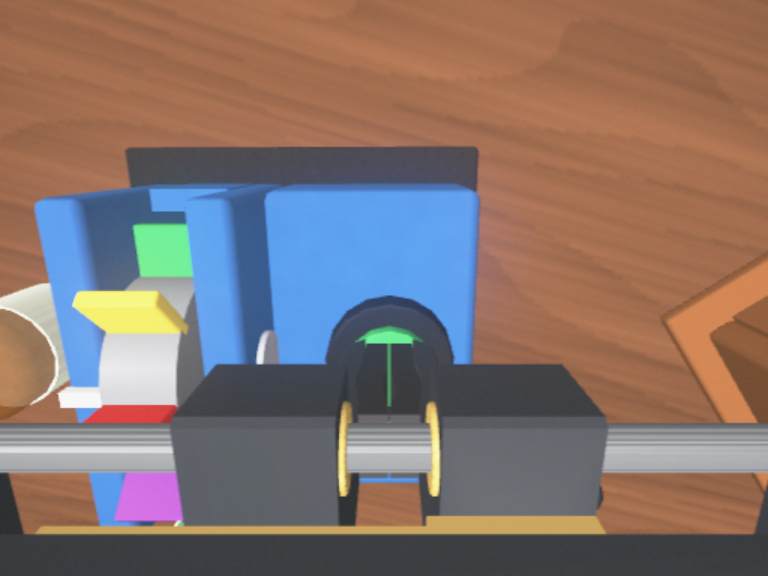

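The button is fully down: z is 66.3 and the force is 14 N, well over 4 N, so it's on its stop. Release it and retreat high enough to clear.

send_rows:
  series:
    - {"grip": 0, "dx": 0, "dy": 0, "dz": -5, "turn": 0}
    - {"grip": 0, "dx": 0, "dy": 0, "dz": -10, "turn": 0}
    - {"grip": 0, "dx": 0, "dy": 0, "dz": -20, "turn": 0}
    - {"grip": 0, "dx": 0, "dy": 0, "dz": -30, "turn": 0}
    - {"grip": 0, "dx": 0, "dy": 0, "dz": -30, "turn": 0}
    - {"grip": 0, "dx": -30, "dy": -15, "dz": -20, "turn": 0}
    - {"grip": 0, "dx": -30, "dy": -15, "dz": -20, "turn": 0}
    - {"grip": 0, "dx": 0, "dy": 0, "dz": 0, "turn": 0}
    - {"grip": 0, "dx": 0, "dy": 0, "dz": 0, "turn": 0}
    - {"grip": 0, "dx": 0, "dy": 0, "dz": 0, "turn": 0}
    - {"grip": 0, "dx": 0, "dy": 0, "dz": 0, "turn": 0}

```text
clock: 16.35
tool_pos: [0.5077, 0.051, 0.1991]
eef_rot: [0.991, 0.135, -0.0, 0.0]
contact_force: [-0.5, 0.4, -0.3]
opening: 0.006
```

Run:
```python
from h import *
st()
p=snapshot("wrist"); save(p,"wrist17.png"); C=cloud(p); im=p["img"].astype(int)
m=(im[...,1]>im[...,0]+60)&(im[...,1]>im[...,2]+40)&(C[...,2]>.06)&(C[...,2]<.08)
n,l,s,_=cv2.connectedComponentsWithStats(m.astype(np.uint8)); 
for i in range(1,n):
    if s[i,4]>100: P=C[l==i]; print("green",s[i],P.mean(0).round(4),np.median(P[:,2]))
u,v=proj(p,[*O,.11]);print(u,v)
for d in(-10,-5,0,5,10): print(d,[np.round(pred(p,np.radians(d),t=t),1) for t in(-2.5,2.5)])
u=int(round(u))
for vv in range(int(v)-12,int(v)+16): print(vv,im[vv,u],end=";")
p=snapshot("scene"); cv2.imwrite("pics/scene2.png",cv2.resize(p["img"][120:270,120:370,::-1],None,fx=3,fy=3))
```

```text
t 16.35 counter xy mm -58.7 -41.8 z 199.1 F -0.37 0.49 -0.31 yawx 15.48 op 0.0058868083282443895
green [196  57  26  21 334] [0.5955 0.1182 0.0624] 0.06238987501350725
green [277 100  33  34 884] [0.5726 0.0382 0.0718] 0.0718344890057999
green [486 111  24  25 344] [ 0.6162 -0.1399  0.0625] 0.06249899260602787
201.7221871149901 119.34017861183611
-10 [array([202.8, 134.5]), array([202.2, 127.9])]
-5 [array([202.3, 128.7]), array([201.8, 121.9])]
0 [array([201.9, 122.8]), array([201.5, 115.9])]
5 [array([201.6, 116.7]), array([201.3, 109.7])]
10 [array([201.4, 110.6]), array([201.2, 103.6])]
107 [141 140 144];108 [142 141 144];109 [143 142 146];110 [144 143 147];111 [144 143 147];112 [142 142 144];113 [142 141 144];114 [140 139 142];115 [141  93  94];116 [171  58  60];117 [226  72  71];118 [228  72  71];119 [226  70  70];120 [225  70  70];121 [223  69  70];122 [191  65  66];123 [118 108 110];124 [134 133 135];125 [133 131 135];126 [132 131 135];127 [130 129 133];128 [130 129 133];129 [129 128 132];130 [127 127 130];131 [127 125 129];132 [125 126 129];133 [125 124 127];134 [125 124 127];
```

View pics/wrist17.png

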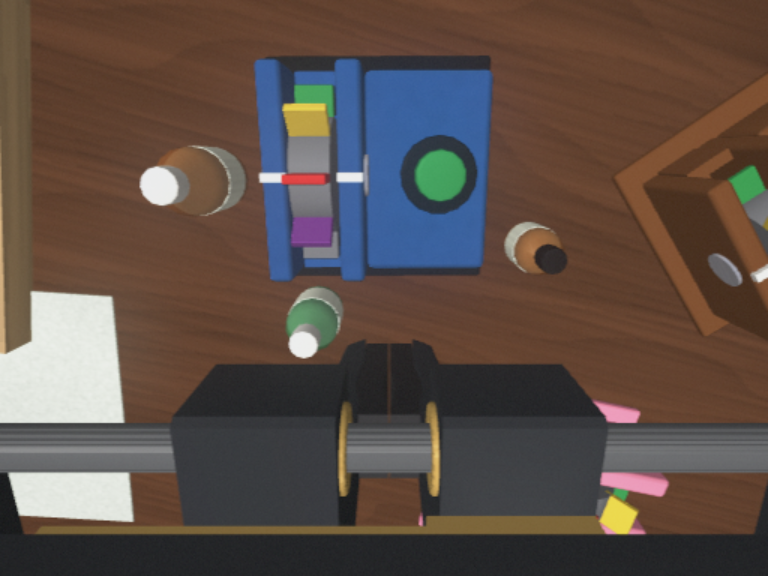

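View pics/scene2.png

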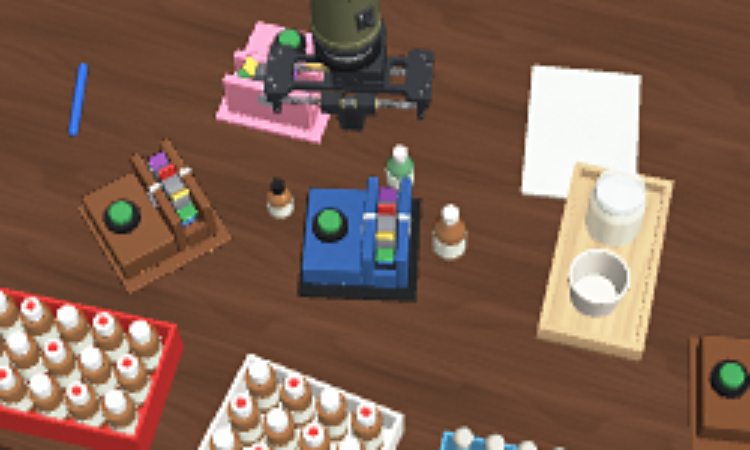

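Red is exactly between the marks (rows 115.5–122.5, which matches 0°). The button is up at 71.8 mm, the counter and bottles haven't moved, and the arm is clear. Handing in.

```bash
python3 -c "
from plant import *
print(finish_job())"
```

```text
the job is handed in; nothing more can be done
None
```

The job is handed in: the blue counter's wheel stands on red, and the green button was pressed and came back up. Handing in reports no verdict, so this rests on my own checks.

- **Wheel:** it started on black, five clicks below red. I pushed it on click by click with the shut fingertips, checking a picture after each one: white, blue, green, yellow, red.
- **Short last click:** the red tooth first came to rest about 10° short of its stop, right at the edge of the allowed range. I nudged it gently to about 0°, and it stayed there after release.
- **Button:** I pressed it onto its stop, with the tip at 66.3 mm and about 14 N downward, then lifted clear.

The last pictures, about 16 s into the 64 s allowed, showed:
- The red tooth stood between the white marks, at about 0°.
- The button top was back up at 71.8 mm.
- The button sat within a millimetre of where it was first measured, so the counter did not slide.
- All the bystanders stood where they were, judged by eye, not measured.
- The arm was clear of everything.

No check failed or disagreed apart from that short last click.

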